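# Sort the tubes, syringe and vials into their racks after a calorimeter run

### The job

Clear up after the calorimeter run: lay the blue-capped tube in the blue lane and the orange-capped tube in the orange lane of the tube rack, lay the syringe by the middle of its barrel in the notches of the black syringe rest, stand the black-capped vial in a cell of the white stock tray and the red-capped vial, which is spent, in a cell of the red waste tray. The tubes and the syringe should lie level and centred in both their notches, either way round. Set each thing down rather than dropping it, do not knock a vial over, and leave the tape, the dark case and the black-capped bottle where they are.

Things in the scene. Friction and masses are not known exactly. Their poses are not given: they have to be found in the camera images.
- tube_blue: clear screw-cap tube with a BLUE cap, lying on its side: 110 long, body 15.6 across, cap 18 across. Origin: underside, at half length (so the tube's axis lies 9 mm above it). x runs along the tube towards the cap (cap from x=+42 to +55), z up. 13 g. Grasp it round the body near the origin.
- tube_orange: the same tube with an ORANGE cap; same sizes, origin and axes.
- syringe: slim syringe, golden barrel with black ends, lying on its side, 172 long. Origin: underside, at half length (its axis lies 6.5 mm above it), z up. x runs along it away from the plunger: bare barrel 9 across from x=-47 to +38, black hub to +56, then needle; black 13 mm square collar x=-60 to -47, plunger knob x=-86 to -77. 28 g. The middle of the bare barrel is at x=-5; grasp there.
- vial_black: upright glass vial with a BLACK screw cap, 22 diameter, 51 high, 16 g. Origin: centre of its underside; z up.
- vial_red: the same vial with pink contents and a RED screw cap; same sizes and origin.
- tube_rack: fixed rack, white base 88 (x) x 116 (y), top face 7 above the worktop, for tubes lying along its x: BLUE lane at y=+28, ORANGE lane at y=-28. Each lane: two uprights 8 thick at x=+-28 with 90 degree V notches, 28 wide at the mouth, valley 22 and tooth tips 36 above the worktop; a seated tube's axis is 33 up. Lay its middle over x=0, either way round. Origin: base centre, on the worktop.
- syringe_rest: fixed rest, grey base 92 (x) x 64 (y), top face 7 above the worktop, for one syringe lying along its x: two BLACK uprights 8 thick at x=+-30 with 90 degree V notches at y=0, 28 wide at the mouth, valley 24 and tooth tips 38 above the worktop; a seated syringe's axis is 30 up. Lay the middle of the bare barrel over x=0, either way round. Origin: base centre, on the worktop.
- stock_tray: fixed WHITE square vial tray, 94 x 94, 15 high, floor 3.5 thick, a cross of 3.5 mm dividers as high as the rim makes four square cells, 42 wide, centred at x, y = +-22.6. Origin: centre of its underside, on the worktop; x and y along its sides (small lips at the +-y ends).
- waste_tray: the same tray in RED, for spent vials; same sizes and axes.
- tape: bystander: roll of tan tape, 98 across, 25 high, lying flat. Origin: centre of the underside.
- cuvette_case: bystander: dark closed case 45 x 90 x 29. Origin: centre of the underside.
- sample_bottle: bystander: square white plastic bottle with a black cap, 49 x 49 x 116, standing. Origin: centre of the underside.

How it is judged:
By the outcome, as a careful person would: the job done as asked, in the order asked, and still so for the second after the job is handed in, with the robot touching nothing.
It also fails if it takes over 120 s, if anything falls off the work surface, if the arm or the gripper's body presses on something with over 40 N, if the wrist force passes 120 N, or if a joint passes its speed limit or range.

### The arm

A 6-joint arm with a two-finger parallel gripper is mounted at the origin on a cart in front of the work surface, level with it; the furniture and walls round the work are solid. World frame = base frame: x ahead of the robot, y to its left, z up, the work surface at z = 0. Lengths are in m, angles in degrees, forces in N, time in s.
With the tool pointing down it reaches from about 0.375 to 0.825 m from the base axis. Payload 5.5 kg.
Tool frame: the origin (TCP) lies on the mounting face of the last link; the fingertips stand 173 mm ahead of it and the grasp point (between the pads) lies 155 mm ahead of it; z points along the fingers, y is the line along which they close (so a half turn about z gives the same grasp; the last joint's range is limited). The gripper opens to 85 mm and grips with 20 to 120 N. Pads are 22 mm wide; open, the fingers measure 114 mm over their backs; the gripper's body (76 mm by 85 mm) begins 54 mm behind the grasp point. The pads swing forward as they close: fully open they stand 13 mm farther back than shut.
Start: joints at [-71.849, 17.962, -2.699, 69.339, 0, 90], TCP at [0.187, -0.57, 0.405] pointing down, gripper open.
Joint ranges: [-152.73, 152.73], [-39.44, 99.34], [-58.76, 71.6], [-118.89, 123.64], [-81.53, 83.1], [-180, 180]. Speed limits (degrees/s): [136.94, 136.94, 172.46, 180, 180, 180].

### API

Orientations are given as a 3x3 rotation matrix whose columns are the frame's x, y, z axes.
In Python, from workcell import manip gives the robot as it stands.
- The arm moves only by the shell command python3 -m handwheel 'ROWS' [FORCE]. ROWS is text: rows parted by semicolons, each of 5 numbers parted by spaces: the opening, from 0 (shut) to 1 (fully open), then the shift along the tool's x, y, z in cm, then the turn about the tool's z in degrees. In form: gripper x y z turn; .... A call has 1 to 12 rows; each row is the pose to reach, as a shift and turn from the pose commanded when the call began, along the tool's axes at that moment; what a row does not reach only later rows make up. A row lasts 1/10 s, in which the tool goes at most 50 mm and 8.59 degrees, less where a joint would pass 70% of its speed; a pose out of reach is approached as far as the arm can. A call with a gripper value outside its range is refused whole. The fingers move at their own pace and stop on an object; FORCE is the grip in N (left out, the last holds). Time passes only in rows, so rows that repeat a pose let the fingers close. It gives the time, the measured TCP pose, the force, the opening and the grip force at its end, in the units of the state.
- manip.state(): the state, without advancing time (a new reading comes with each control period).
- manip.camera(name): name is "side" or "top" or "wrist"; returns the picture (384x512x3 uint8, blue, green, red); there is no depth.
- manip.camera_model(name): a dict with "intrinsics" (3x3 intrinsics, pixels), "k1" (the pictures are not rectified: a ray, as slopes to the right and down, at radius r is drawn at 1 + k1 r^2 times it, then the intrinsics apply), "origin" and "attitude" of the camera in the world; the wrist camera has in their place "T_tool_cam" (4x4, takes a point from camera to tool coordinates, whose origin is the TCP and whose axes are the flange's). Camera axes: x right, y up, looking along -z (the intrinsics and any distortion apply to the point x, -y, -z); pixel columns grow to the right and rows downward; lengths in m; the calibration is good to about 2 mm. A picture is of the moment at which its call begins: read the wrist's pose just before it. camera_model takes no time and is no camera call.
- manip.finish_job(): hands the job in; it is judged then, once.
The state is a dict: "t": time; "q": joint angles; "joint_velocities": joint speeds; "tau": joint torques, N m; "eef_pos": TCP position; "orientation": TCP orientation; "contact_force": force on the tool from outside, world axes, zero at the start; "moment": the same for the moment, N m; "width": finger opening in m; "finger_force": force on a finger pad.
Only numpy, scipy, OpenCV 4.12 (cv2) and the standard library are available. Lean on these libraries where they do the work, as an engineer would, in place of code of your own. Each camera call takes 0.05 s, during which the arm holds its last target. There are 200 camera calls.

## Working session

There is one attempt and no reset: what is moved stays moved. The work goes in short steps, Python scripts to look and compute and a shell command to move; the robot and the scene stay as the last step left them, time stands still between calls to the robot, and variables do not carry over. Pictures are saved under pics/ and viewed, at most 14 in all, crops included, and the job is handed in when it is done.

```bash
ls; mkdir -p pics; python3 - <<'E'
from workcell import manip
import cv2
s=manip.state();print(s['t'],s['eef_pos'],s['orientation'],s['width'])
for n in ['top','side']:
    cv2.imwrite(f'pics/{n}0.png',cv2.resize(manip.camera(n),None,fx=1.5,fy=1.5,interpolation=cv2.INTER_CUBIC));print(manip.camera_model(n))
print(manip.camera_model('wrist'))
E
```

```text
pics
0.0 [ 0.1868197  -0.56987666  0.40386487] [[ 9.50239732e-01  3.11519150e-01 -5.21018621e-04]
 [ 3.11519586e-01 -9.50238430e-01  1.57269544e-03]
 [-5.16716977e-06 -1.65674520e-03 -9.99998628e-01]] 0.08534741804335587
{'intrinsics': array([[360.01397245,   0.        , 257.05066511],
       [  0.        , 360.01397245, 192.88570518],
       [  0.        ,   0.        ,   1.        ]]), 'k1': -0.0054359586573670205, 'origin': array([ 0.49293663, -0.06324336,  1.20491174]), 'attitude': array([[-0.02904333,  0.9957869 , -0.0869766 ],
       [-0.99955974, -0.02840443,  0.00857464],
       [ 0.006068  ,  0.08718734,  0.99617345]])}
{'intrinsics': array([[423.33399558,   0.        , 259.06863395],
       [  0.        , 423.33399558, 190.88531012],
       [  0.        ,   0.        ,   1.        ]]), 'k1': -0.123554108724173, 'origin': array([ 0.30290043, -0.9759487 ,  0.86721762]), 'attitude': array([[ 0.96125563,  0.18236767, -0.2067115 ],
       [-0.27563071,  0.62522611, -0.73015069],
       [-0.00391445,  0.7588375 ,  0.65126824]])}
{'intrinsics': array([[322.53993148,   0.        , 256.70335813],
       [  0.        , 322.53993148, 188.53390055],
       [  0.        ,   0.        ,   1.        ]]), 'k1': -0.07064586758004258, 'T_tool_cam': array([[-6.38768004e-04,  9.48283817e-01,  3.17423054e-01,
         8.12429679e-02],
       [ 9.99999792e-01,  6.34255069e-04,  1.17553067e-04,
        -3.54535086e-05],
       [-8.98535103e-05,  3.17423063e-01, -9.48284025e-01,
         2.99893101e-02],
       [ 0.00000000e+00,  0.00000000e+00,  0.00000000e+00,
         1.00000000e+00]])}
```

View pics/top0.png

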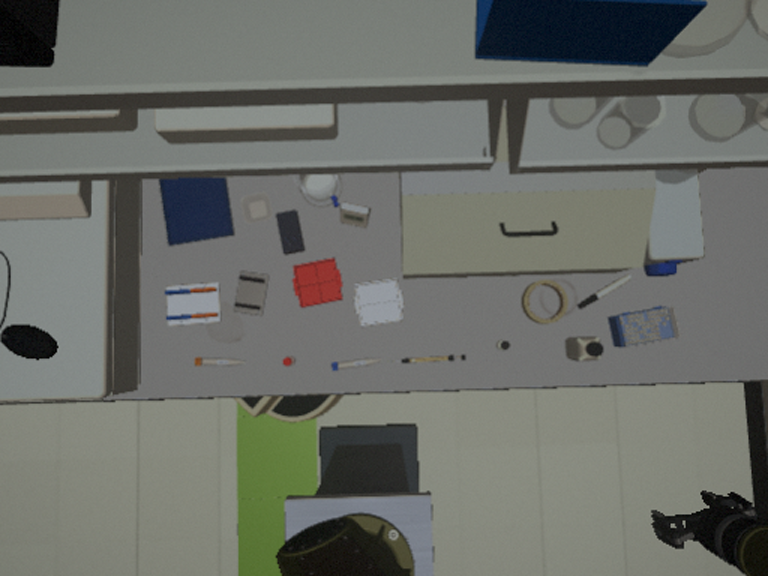

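View pics/side0.png

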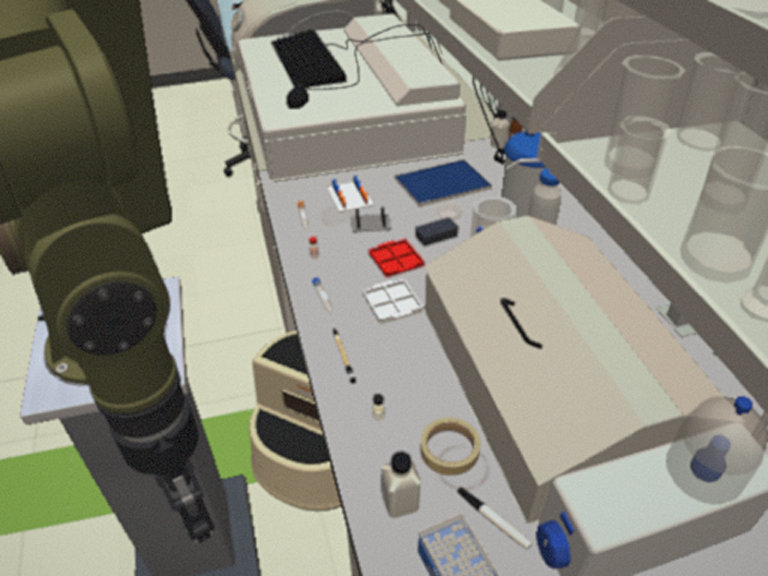

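The top view (1.5x) shows the blue tube at about (357,363), orange tube (220,362), syringe (433,358), black vial (505,345) and red vial (288,361). The rack is at (193,303), rest (251,292), red tray (318,283) and white tray (379,302). The side view agrees.

```bash
cat > h.py <<'E'
from workcell import manip
import cv2, numpy as np
def cam(n, s=None):
    m=manip.camera_model(n)
    if n!='wrist': return m, np.array(m['origin']), np.array(m['attitude'])
    s=s or manip.state(); T=np.array(m['T_tool_cam']); R=np.array(s['orientation'])
    return m, np.array(s['eef_pos'])+R@T[:3,3], R@T[:3,:3]
def plane(c, px, z):
    """pixels (N,2) -> world points on plane height z"""
    m,o,A=c; K=m['intrinsics']
    p=cv2.undistortPoints(np.float64(px).reshape(-1,1,2),K,np.array([m['k1'],0,0,0.])).reshape(-1,2)
    d=np.c_[p[:,0],-p[:,1],-np.ones(len(p))]@A.T
    return o+d*((z-o[2])/d[:,2])[:,None]
def shot(n, name=None, f=1.5):
    s=manip.state(); im=manip.camera(n); c=cam(n,s)
    if name: cv2.imwrite(f'pics/{name}.png',cv2.resize(im,None,fx=f,fy=f,interpolation=cv2.INTER_CUBIC))
    np.save('last_im.npy',im); return c,im
def to_tool(s, dw): return np.array(s['orientation']).T@np.asarray(dw)
E
python3 - <<'E'
from h import *
c=cam('top')
P=dict(blue_cap=(334,366,.009),blue_end=(381,361,.009),or_cap=(198,361,.009),or_end=(243,362,.009),syr_hub=(405,360,.006),syr_knob=(463,357,.006),vb=(505,345,.05),vr=(288,361,.05),
rack=(193,303,.02),rest=(251,292,.025),waste=(318,283,.01),stock=(379,302,.01),tape=(546,301,.025),case=(290,231,.029),bottle=(594,349,.116))
for k,(u,v,z) in P.items(): print(k,plane(c,[(u/1.5,v/1.5)],z)[0].round(3))
E
```

```text
blue_cap [0.432 0.045 0.009]
blue_end [ 0.44  -0.059  0.009]
or_cap [0.451 0.343 0.009]
or_end [0.446 0.244 0.009]
syr_hub [ 0.44  -0.112  0.006]
syr_knob [ 0.443 -0.24   0.006]
vb [ 0.467 -0.324  0.05 ]
vr [0.447 0.138 0.05 ]
rack [0.578 0.35  0.02 ]
rest [0.598 0.221 0.025]
waste [0.616 0.076 0.01 ]
stock [ 0.569 -0.058  0.01 ]
tape [ 0.56  -0.425  0.025]
case [0.731 0.134 0.029]
bottle [ 0.456 -0.488  0.116]
```

```bash
python3 -m handwheel '1 42.4 -51.3 0 18.1;1 42.4 -51.3 0 18.1;1 42.4 -51.3 0 18.1;1 42.4 -51.3 0 18.1;1 42.4 -51.3 0 18.1;1 42.4 -51.3 0 18.1;1 42.4 -51.3 0 18.1;1 42.4 -51.3 0 18.1;1 42.4 -51.3 0 18.1;1 42.4 -51.3 0 18.1;1 42.4 -51.3 0 18.1;1 42.4 -51.3 0 18.1'; python3 -m handwheel '1 0 0 0 0;1 0 0 0 0'
python3 - <<'E'
from h import *
s=manip.state();print(s['t'],s['q'],s['eef_pos'],np.round(s['orientation'],4))
shot('wrist','w1')
E
```

```text
t: 1.3
eef_pos: [0.4061, -0.0095, 0.4047]
orientation: [[1.0, 0.001, 0.0], [0.001, -1.0, -0.0], [0.0, 0.0, -1.0]]
contact_force: [1.1, -0.3, -0.3]
width: 0.0855
finger_force: 0.0
t: 1.5
eef_pos: [0.406, -0.0104, 0.4043]
orientation: [[1.0, 0.005, -0.001], [0.005, -1.0, -0.0], [-0.001, 0.0, -1.0]]
contact_force: [-0.7, -0.2, 0.2]
width: 0.0851
finger_force: 0.0
1.5 [-1.45874694e+00 -2.98119165e+00 -2.69344072e+01  6.61085658e+01
 -2.30451781e-02  1.78267169e+02] [ 0.40603237 -0.01040316  0.40432905] [[ 1.0e+00  4.8e-03 -1.1e-03]
 [ 4.8e-03 -1.0e+00 -4.0e-04]
 [-1.1e-03  4.0e-04 -1.0e+00]]
```

View pics/w1.png

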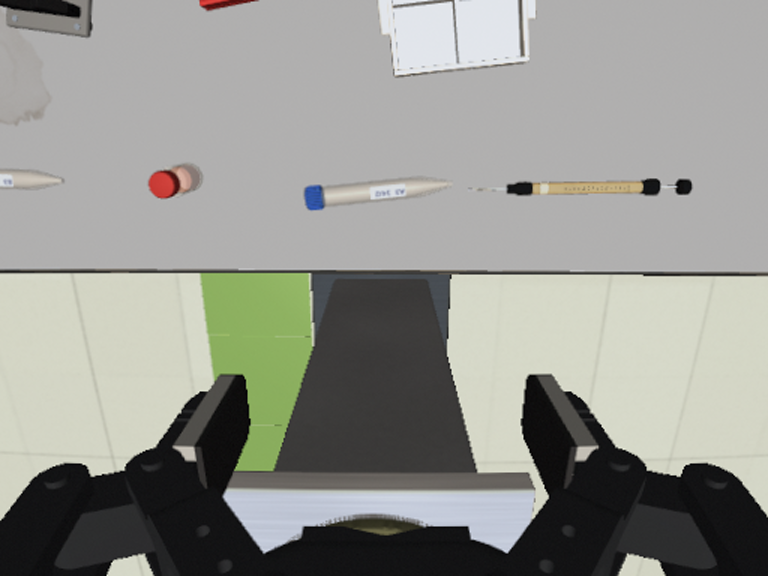

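The wrist view shows the blue tube, cap at (315,197) and tip at (450,184), with the syringe and white tray also in view. Joint 6 is near its limit here, so I'll work at tool headings of 90–180°. Next I'll survey the fixtures.

```bash
python3 -m handwheel '1 9 -21 0 -90;1 9 -21 0 -90;1 9 -21 0 -90;1 9 -21 0 -90;1 9 -21 0 -90;1 9 -21 0 -90;1 9 -21 0 -90;1 9 -21 0 -90;1 9 -21 0 -90;1 9 -21 0 -90;1 9 -21 0 -90;1 9 -21 0 -90' >/dev/null; python3 -m handwheel '1 0 0 0 0;1 0 0 0 0;1 0 0 0 0'
python3 - <<'E'
from h import *
import pickle
s=manip.state();print(s['q'])
c,im=shot('wrist','w2'); pickle.dump((c,im),open('w2.pkl','wb'))
E
```

```text
t: 3.05
eef_pos: [0.496, 0.198, 0.4047]
orientation: [[0.001, 1.0, -0.0], [1.0, -0.001, -0.0], [-0.0, -0.0, -1.0]]
contact_force: [0.2, -0.3, 0.3]
width: 0.0851
finger_force: 0.0
[ 2.17635541e+01  1.08639446e+01 -1.19040519e+01  6.72390847e+01
 -3.31623247e-03  1.11800338e+02]
```

View pics/w2.png

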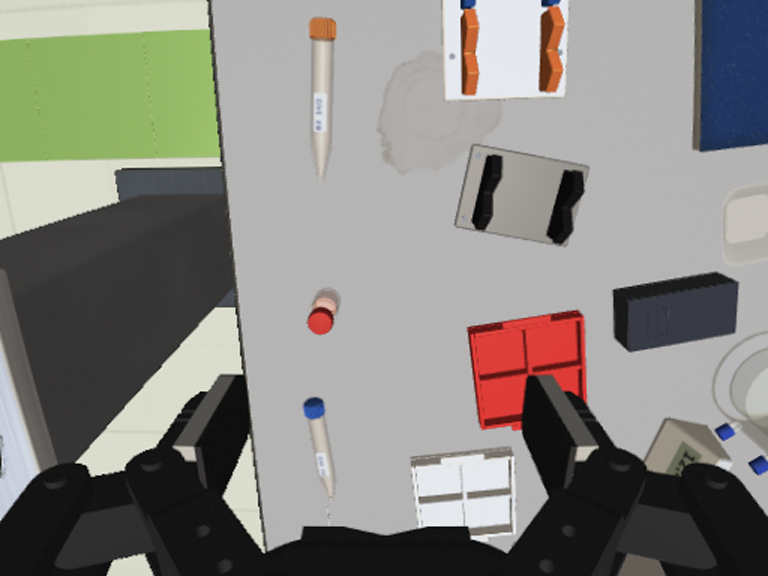

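The survey shows the rest with base corners (475,144), (589,165), (569,247) and (456,227). The rack's lower corners are at (445,99) and (565,98), and both trays, the two tubes and the red vial are visible.

```bash
python3 - <<'E'
from h import *
import pickle
c,im=pickle.load(open('w2.pkl','rb'))
W=lambda px,z: plane(c,np.array(px)/1.5,z)[:,:2]
ang=lambda v: np.degrees(np.arctan2(v[1],v[0])).round(1)
r=W([(475,144),(589,165),(569,247),(456,227)],.007); print('rest',r.mean(0).round(4),ang(r[1]-r[0]),ang(r[2]-r[3]),np.linalg.norm(r[1]-r[0]),np.linalg.norm(r[2]-r[1]))
r=W([(445,99),(566,97)],.007);d=r[1]-r[0];print('rack low edge',r.round(4),ang(d),np.linalg.norm(d)); 
u=d/np.linalg.norm(d);n=np.array([-u[1],u[0]]);print('rack c',(r.mean(0)+n*.058).round(4))
r=W([(468,326),(583,311),(481,430)],.015);print('waste',((r[1]+r[2])/2).round(4),ang(r[1]-r[0]),np.linalg.norm(r[1]-r[0]))
r=W([(411,457),(514,448)],.015);d=r[1]-r[0];u=d/np.linalg.norm(d);n=np.array([u[1],-u[0]]);print('stock',(r.mean(0)+n*.047).round(4),ang(d),np.linalg.norm(d))
hsv=cv2.cvtColor(im,cv2.COLOR_BGR2HSV)
def blob(m,roi):
    x0,y0,x1,y1=[int(v/1.5) for v in roi];k=np.zeros_like(m);k[y0:y1,x0:x1]=m[y0:y1,x0:x1];ys,xs=np.nonzero(k);return np.array([xs.mean(),ys.mean()])*1.5+.25,len(xs)
H,S,V=cv2.split(hsv)
for nm,h0,h1,roi,tip in [('blue',100,130,(290,385,340,430),(333,495)),('orange',5,20,(300,5,345,50),(321,178))]:
    p,n=blob((H>=h0)&(H<=h1)&(S>120),roi);w=W([p,tip],.009);d=(w[0]-w[1]);u=d/np.linalg.norm(d)
    print(nm,p,n,'cap',w[0].round(4),'tip',w[1].round(4),'origin',(w[0]-u*.0485).round(4),ang(u),np.linalg.norm(d))
p,n=blob(((H<8)|(H>172))&(S>150),(300,300,340,345));print('vr',p,n,W([p],.047))
E
```

```text
rest [0.6004 0.2256] -9.4 -9.9 0.08841135663703817 0.06419929273613467
rack low edge [[0.5386 0.2957]
 [0.6264 0.2981]] 1.6 0.08788399444764057
rack c [0.5809 0.3549]
waste [0.6176 0.0786] 7.8 0.09387886556772031
stock [ 0.5692 -0.0486] 5.5 0.0928925078771218
blue [313.64932886 408.05872483] 149 cap [0.4325 0.0412] tip [ 0.4456 -0.0554] origin [ 0.439  -0.0069] 97.7 0.09749449506149908
orange [322.58486239  28.14449541] 218 cap [0.4524 0.3426] tip [0.4476 0.2397] origin [0.4502 0.2942] 87.3 0.1030384472164805
vr [320.38537118 320.56877729] 229 [[0.44785866 0.14065339]]
```

```bash
python3 -m handwheel '1 -20.5 -5.7 10.5 -7.5;1 -20.5 -5.7 10.5 -7.5;1 -20.5 -5.7 10.5 -7.5;1 -20.5 -5.7 10.5 -7.5;1 -20.5 -5.7 10.5 -7.5;1 -20.5 -5.7 10.5 -7.5;1 -20.5 -5.7 10.5 -7.5;1 -20.5 -5.7 10.5 -7.5;1 -20.5 -5.7 10.5 -7.5'
python3 - <<'E'
from h import *
import pickle
c,im=shot('wrist','w3'); pickle.dump((c,im),open('w3.pkl','wb'))
E
```

```text
t: 4.0
eef_pos: [0.4399, -0.0057, 0.3004]
orientation: [[-0.133, 0.991, 0.002], [0.991, 0.133, 0.0], [-0.0, 0.002, -1.0]]
contact_force: [-0.5, -0.1, -0.2]
width: 0.0853
finger_force: 0.0
```

View pics/w3.png

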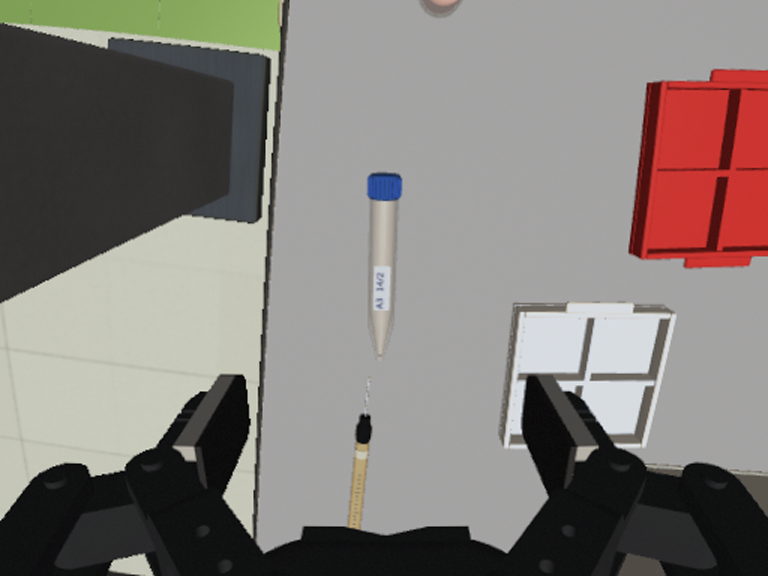

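The blue tube sits between the fingers, nearly aligned with tool x, cap centre (384,186) and tip (379,361). The white tray is fully visible, with rim corners (514,304), (676,312), (646,447) and (503,447).

```bash
python3 - <<'E'
from h import *
import pickle
c,im=pickle.load(open('w3.pkl','rb')); s=manip.state()
W=lambda px,z: plane(c,np.array(px)/1.5,z)
w=W([(384,186),(379,361)],.009);d=w[0]-w[1];u=d/np.linalg.norm(d);o=w[0]-u*.0485
# body mid at two places (edges)
e=o-np.array(s['eef_pos']);print('blue o',o.round(4),np.degrees(np.arctan2(u[1],u[0])),np.linalg.norm(d),'tool cm',(to_tool(s,e)*100).round(2), 'dir tool',to_tool(s,u).round(3))
r=W([(514,304),(676,312),(646,447),(503,447)],.015);print('stock',r.mean(0).round(4),[np.linalg.norm(r[i]-r[i-1]).round(4) for i in range(4)],np.degrees(np.arctan2(*(r[1]-r[0])[1::-1])))
E
```

```text
blue o [ 0.4378 -0.0057  0.009 ] 95.90709604249584 0.10441571700417829 tool cm [ 2.000e-02 -2.300e-01  2.913e+01] dir tool [ 1.    0.03 -0.  ]
stock [ 0.5697 -0.0563  0.015 ] [np.float64(0.0976), np.float64(0.097), np.float64(0.0946), np.float64(0.0946)] 4.460767902588453
```

```bash
python3 -m handwheel '1 0 -0.2 4 1.7;1 0 -0.2 8 1.7;0.6 0 -0.2 11 1.7;0.5 0 -0.2 12 1.7;0.5 0 -0.2 12.4 1.7;0.5 0 -0.2 12.4 1.7;0 0 -0.2 12.4 1.7;0 0 -0.2 12.4 1.7;0 0 -0.2 12.4 1.7;0 0 -0.2 12.4 1.7;0 0 -0.2 12.4 1.7;0 0 -0.2 12.4 1.7' 30; python3 -m handwheel '0 0 0 0 0;0 0 0 0 0;0 0 -1 0 0;0 0 0 -2 0;0 0 0 -6 0;0 0 0 -10 0;0 0 0 -12 0;0 0 0 -12 0'
python3 - <<'E'
from h import *
import pickle
c,im=shot('wrist','w4'); pickle.dump((c,im),open('w4.pkl','wb'))
E
```

```text
t: 5.25
eef_pos: [0.438, -0.0069, 0.177]
orientation: [[-0.102, 0.995, 0.003], [0.995, 0.102, 0.0], [-0.0, 0.003, -1.0]]
contact_force: [-1.0, 0.9, 6.5]
width: 0.0138
finger_force: 30.6
t: 6.05
eef_pos: [0.4379, -0.007, 0.2987]
orientation: [[-0.102, 0.995, 0.006], [0.995, 0.102, -0.0], [-0.001, 0.006, -1.0]]
contact_force: [1.2, 0.2, -0.1]
width: 0.0142
finger_force: 30.0
```

View pics/w4.png

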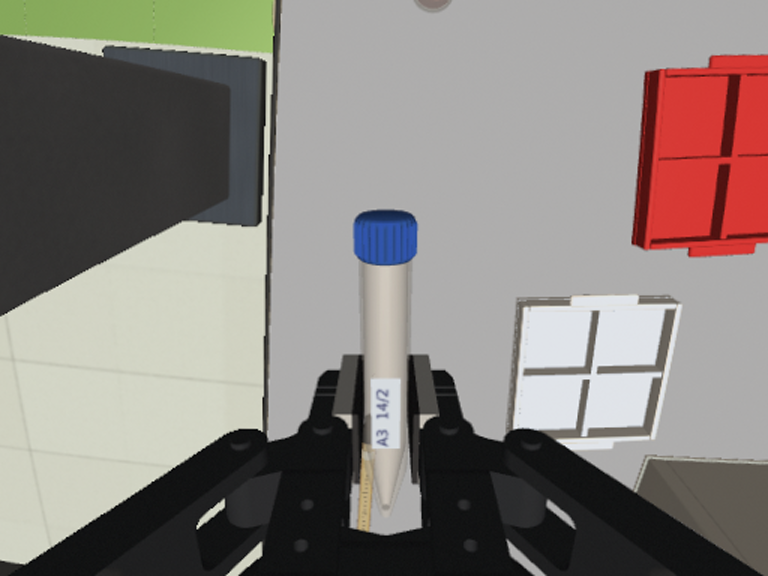

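Tube held level, cap at (386,237). Carrying it above the blue lane.

```bash
python3 -m handwheel '0 37.4 18.1 0 -85.8;0 37.4 18.1 0 -85.8;0 37.4 18.1 0 -85.8;0 37.4 18.1 0 -85.8;0 37.4 18.1 0 -85.8;0 37.4 18.1 0 -85.8;0 37.4 18.1 0 -85.8;0 37.4 18.1 0 -85.8;0 37.4 18.1 0 -85.8;0 37.4 18.1 0 -85.8;0 37.4 18.1 0 -85.8;0 37.4 18.1 0 -85.8' >/dev/null;  python3 -m handwheel '0 0 0 0 0;0 0 0 0 0;0 0 0 0 0'
python3 - <<'E'
from h import *
import pickle
c,im=pickle.load(open('w4.pkl','rb'))
w=plane(c,np.array([(386,237),(386,508)])/1.5,.2987-.168); R=c[2]; m=manip.camera_model('wrist')
Rt=R@np.array(m['T_tool_cam'])[:3,:3].T; print('tube in tool',((w-[.4379,-.007,.2987])@Rt).round(4))
c,im=shot('wrist','w5'); pickle.dump((c,im),open('w5.pkl','wb'))
E
```

```text
t: 7.6
eef_pos: [0.579, 0.3832, 0.2959]
orientation: [[-1.0, -0.027, 0.0], [-0.027, 1.0, 0.0], [-0.0, 0.0, -1.0]]
contact_force: [-0.2, -0.0, -0.4]
width: 0.014
finger_force: 29.9
tube in tool [[ 0.0496  0.0002  0.1679]
 [-0.0507  0.0002  0.1681]]
```

View pics/w5.png

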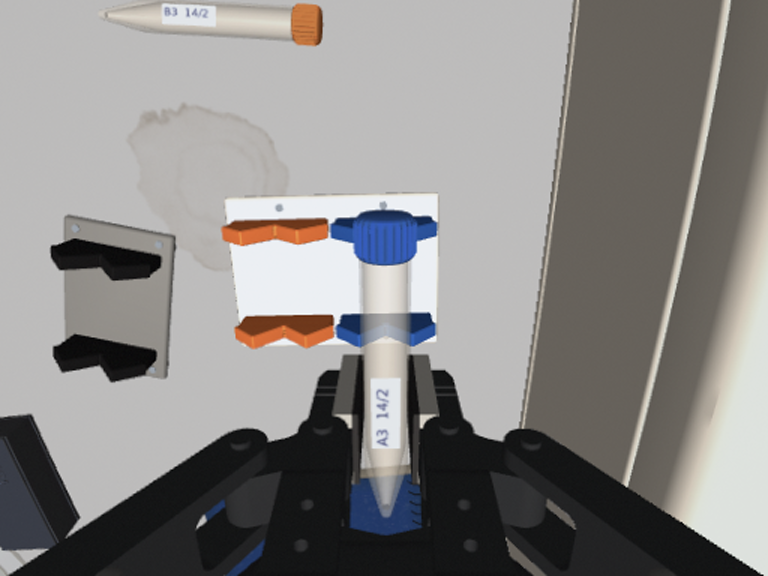

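The tube is held above the rack with its axis over the blue lane. The rack's near corners are (226,198) and (438,193), and the orange/blue boundary is at (329.5,230) and (335,325).

```bash
python3 - <<'E'
from h import *
import pickle
c,im=pickle.load(open('w5.pkl','rb')); s=manip.state()
W=lambda px,z: plane(c,np.array(px)/1.5,z)[:,:2]
a=lambda v: np.degrees(np.arctan2(v[1],v[0])).round(2)
r=W([(226,198),(438,193),(438,343),(237,347)],.007);print(r.round(4));print('c',r.mean(0).round(4),a(r[2]-r[1]),a(r[1]-r[0]),[np.linalg.norm(r[i]-r[i-1]).round(4) for i in range(4)])
g=W([(329.5,228),(335,323)],.034);print('gap',g.round(4),a(g[1]-g[0]))
b=W([(222,232),(437,230),(236,330),(436,326)],.034);print(b.round(4),a(b[1]-b[0]))
E
```

```text
[[0.5379 0.2964]
 [0.5325 0.4101]
 [0.6203 0.4154]
 [0.6263 0.2962]]
c [0.5793 0.3545] 3.49 92.72 [np.float64(0.0884), np.float64(0.1138), np.float64(0.0879), np.float64(0.1193)]
gap [[0.5473 0.3551]
 [0.5975 0.3575]] 2.74
[[0.5505 0.302 ]
 [0.5469 0.4076]
 [0.603  0.3053]
 [0.5977 0.4102]] 91.97
```

```bash
python3 -m handwheel '0 0 0 4 -0.8;0 0 0 7 -0.8;0 0 0 8.5 -0.8;0 0 0 9 -0.8;0 0 0 9 -0.8;0 0 0 9 -0.8';python3 -m handwheel '0 0 0 0.2 0;0 0 0 0.2 0;0 0 0 0.2 0'; python3 - <<'E'
from h import *
print(manip.state()['eef_pos'])
shot('side','s1',1.5)
im=np.load('last_im.npy');cv2.imwrite('pics/s1.png',cv2.resize(im[100:180,160:300],None,fx=5,fy=5,interpolation=cv2.INTER_CUBIC))
E
```

```text
t: 8.25
eef_pos: [0.5797, 0.3841, 0.2073]
orientation: [[-0.999, -0.043, 0.002], [-0.043, 0.999, 0.001], [-0.002, 0.001, -1.0]]
contact_force: [-0.2, 0.2, -1.0]
width: 0.0142
finger_force: 29.9
t: 8.55
eef_pos: [0.5792, 0.3838, 0.2044]
orientation: [[-0.999, -0.043, 0.001], [-0.043, 0.999, 0.001], [-0.001, 0.001, -1.0]]
contact_force: [0.2, -0.4, -0.6]
width: 0.0139
finger_force: 29.9
[0.57921739 0.38381081 0.20439123]
```

View pics/s1.png

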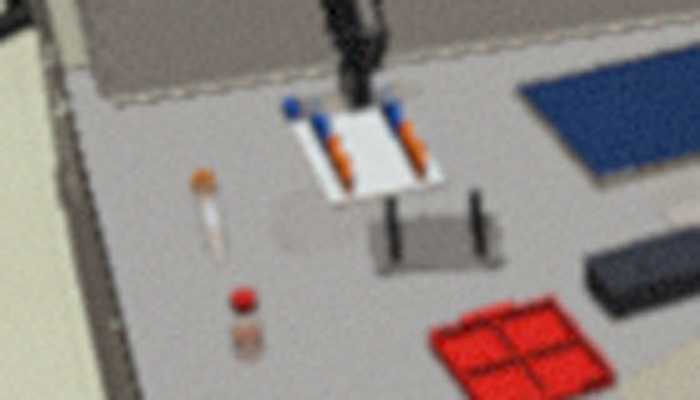

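The side view is too coarse to judge seating, so I'll feel for contact instead.

```bash
for i in 1; do python3 -m handwheel '0 0 0 0.2 0;0 0 0 0.2 0;0 0 0 0.2 0'|egrep 'eef|force';python3 -m handwheel '0 0 0 0.1 0;0 0 0 0.1 0;0 0 0 0.1 0'|egrep 'eef|force';python3 -m handwheel '0 0 0 0.1 0;0 0 0 0.1 0;0 0 0 0.1 0'|egrep 'eef|force'; done
```

```text
eef_pos: [0.5793, 0.3836, 0.2022]
contact_force: [0.0, -1.6, 4.0]
finger_force: 30.4
eef_pos: [0.5793, 0.3835, 0.2021]
contact_force: [-1.8, -3.6, 10.8]
finger_force: 31.0
eef_pos: [0.5793, 0.3834, 0.2018]
contact_force: [-3.6, -5.1, 14.4]
finger_force: 31.5
```

```bash
python3 -m handwheel '0 0 0 -0.1 0;0 0 -0.05 -0.15 0;0.25 0 -0.05 -0.15 0;0.3 0 -0.05 -0.15 0;0.4 0 -0.05 -0.15 0;0.4 0 -0.05 -0.15 0;0.4 0 -0.05 -0.15 0;0.4 0 -0.05 -1.5 0;0.4 0 -0.05 -5 0;0.4 0 -0.05 -10 0;0.4 0 -0.05 -10 0;0.4 0 -0.05 -10 0'
python3 - <<'E'
from h import *
import pickle
c,im=shot('wrist','w6'); pickle.dump((c,im),open('w6.pkl','wb'))
E
```

```text
t: 10.7
eef_pos: [0.5798, 0.3837, 0.3029]
orientation: [[-0.999, -0.043, 0.004], [-0.043, 0.999, 0.003], [-0.004, 0.003, -1.0]]
contact_force: [-0.4, -0.9, -0.0]
width: 0.0341
finger_force: 0.0
```

View pics/w6.png

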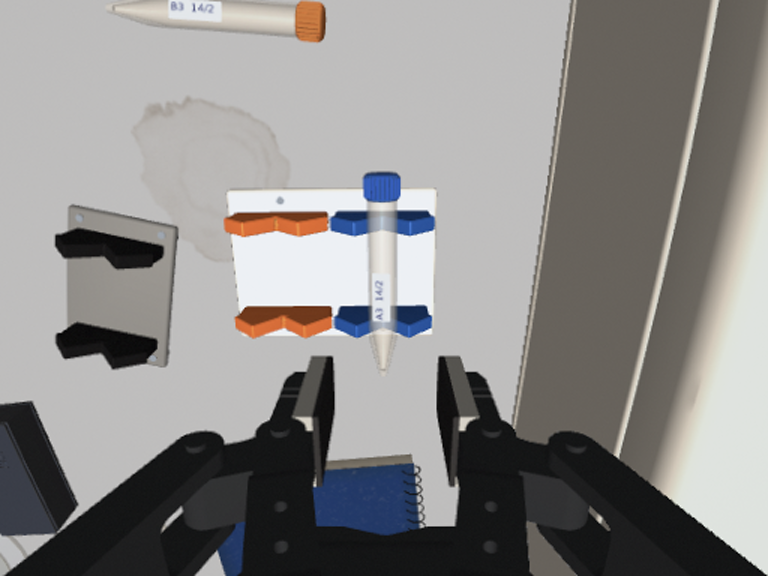

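The blue tube lies in both blue notches, cap (381,187) and tip (383,372). The orange tube's cap is at (311,21) and its tip at (108,9).

```bash
python3 - <<'E'
from h import *
import pickle
c,im=pickle.load(open('w6.pkl','rb')); s=manip.state()
W=lambda px,z: plane(c,np.array(px)/1.5,z)[:,:2]
a=lambda v: np.degrees(np.arctan2(v[1],v[0])).round(2)
def tube(cap,tip,z):
    w=W([cap,tip],z);d=w[0]-w[1];L=np.linalg.norm(d);return (w[0]-d/L*.0485).round(4),a(d),L.round(4)
print('blue',tube((381,187),(383,372),.033))
print('orange',tube((311,21),(108,9),.009))
r=W([(228,189),(436,188)],.007);print('near edge',r.round(4),r.mean(0),a(r[1]-r[0]))
# upright top-face fore/aft edges at tips beside tube: tooth tips z .036
t=W([(338,212),(428,212),(340,306),(424,306)],.036);print('upright near edges',t.round(4))
print(s['eef_pos'],s['q'])
E
```

```text
blue (array([0.5781, 0.3826]), np.float64(-177.11), np.float64(0.1022))
orange (array([0.4499, 0.2937]), np.float64(87.62), np.float64(0.1032))
near edge [[0.5373 0.2963]
 [0.5323 0.4101]] [0.5348133  0.35318265] 92.49
upright near edges [[0.5424 0.3595]
 [0.5406 0.4038]
 [0.592  0.3611]
 [0.5902 0.4051]]
[0.57913505 0.38327411 0.30091496] [3.34962253e+01 3.10401189e+01 3.15905238e+00 6.20229921e+01
 2.38139548e-03 3.10437489e+01]
```

```bash
python3 -m handwheel '0.5 13.3 -8.4 0 95;0.5 13.3 -8.4 0 95;0.5 13.3 -8.4 0 95;0.5 13.3 -8.4 0 95;0.5 13.3 -8.4 0 95;0.5 13.3 -8.4 0 95;0.5 13.3 -8.4 0 95;0.5 13.3 -8.4 0 95;0.5 13.3 -8.4 0 95;0.5 13.3 -8.4 0 95;0.5 13.3 -8.4 0 95;0.5 13.3 -8.4 0 95' >/dev/null;  python3 -m handwheel '0.5 0 0 0 0;0.5 0 0 0 0;0.5 0 0 0 0'
cat >> h.py <<'E'
def capmask(im,h0,h1):
    H,S,V=cv2.split(cv2.cvtColor(im,cv2.COLOR_BGR2HSV)); m=((H>=h0)&(H<=h1)&(S>120)).astype(np.uint8)
    n,l,st,ce=cv2.connectedComponentsWithStats(m); return sorted([(st[i,4],*ce[i].round(1)) for i in range(1,n)],reverse=True)[:4]
E
python3 - <<'E'
from h import *
c,im=shot('wrist','w7'); s=manip.state()
for b in capmask(im,5,20):
    w=plane(c,[b[1:]],.009)[0]; print(b,w.round(4),'tool',to_tool(s,w-s['eef_pos']).round(4))
# body edges profile: pixels of tube midline at rows
g=cv2.cvtColor(im,cv2.COLOR_BGR2GRAY); 
b=cv2.Canny(im,30,80)
for r in (140,150,160,170,180): print(r,np.nonzero(b[r,200:310])[0]+200)
E
```

```text
t: 12.25
eef_pos: [0.4497, 0.2935, 0.2995]
orientation: [[0.043, 0.999, -0.0], [0.999, -0.043, -0.0], [-0.0, -0.0, -1.0]]
contact_force: [0.5, -0.4, 0.5]
width: 0.0428
finger_force: 0.0
(np.int32(1569), np.float64(454.3), np.float64(135.6)) [0.6148 0.3269 0.009 ] tool [0.0406 0.1636 0.2905]
(np.int32(1260), np.float64(385.6), np.float64(141.5)) [0.5565 0.3239 0.009 ] tool [0.035  0.1054 0.2906]
(np.int32(371), np.float64(258.0), np.float64(124.9)) [0.4523 0.3414 0.009 ] tool [0.048  0.0006 0.2906]
140 [248 251 260 265 267]
150 [248 251 260 265 267]
160 [248 251 260 264 267]
170 [248 251 259 264 267 308]
180 [248 252 263 266 307]
```

```bash
python3 -m handwheel '0.5 0 0 5 0;0.5 0 0.05 9 0;0.5 0 0.05 11.5 0;0.5 0 0.05 12.2 0;0.5 0 0.05 12.2 0;0 0 0.05 12.2 0;0 0 0.05 12.2 0;0 0 0.05 12.2 0;0 0 0.05 12.2 0;0 0 0.05 12.2 0;0 0 0.05 12.2 0;0 0 0.05 12.2 0' 30; python3 -m handwheel '0 0 0 -1 0;0 0 0 -4 0;0 0 0 -8 0;0 0 0 -12 0;0 0 0 -12 0;0 0 0 -12 0'; python3 - <<'E'
from h import *
c,im=shot('wrist','w8'); s=manip.state()
for b in capmask(im,5,20):
    w=plane(c,[b[1:]],s['eef_pos'][2]-.168)[0]; print(b,'tool',to_tool(s,w-s['eef_pos']).round(4))
E
```

```text
t: 13.5
eef_pos: [0.4511, 0.2942, 0.1795]
orientation: [[0.044, 0.999, 0.003], [0.999, -0.044, 0.002], [0.002, 0.003, -1.0]]
contact_force: [-0.9, 0.4, 7.2]
width: 0.0141
finger_force: 31.5
t: 14.1
eef_pos: [0.4507, 0.2938, 0.2996]
orientation: [[0.045, 0.999, 0.003], [0.999, -0.045, 0.002], [0.002, 0.003, -1.0]]
contact_force: [-0.0, -1.0, -0.1]
width: 0.0137
finger_force: 30.9
(np.int32(1556), np.float64(451.3), np.float64(136.5)) tool [0.0597 0.0875 0.1681]
(np.int32(1311), np.float64(256.2), np.float64(161.8)) tool [0.0479 0.0005 0.168 ]
(np.int32(1250), np.float64(382.8), np.float64(142.4)) tool [0.0568 0.0563 0.1681]
```

```bash
python3 -m handwheel '0 3.9 12.7 0 -95;0 3.9 12.7 0 -95;0 3.9 12.7 0 -95;0 3.9 12.7 0 -95;0 3.9 12.7 0 -95;0 3.9 12.7 0 -95;0 3.9 12.7 0 -95;0 3.9 12.7 0 -95;0 3.9 12.7 0 -95;0 3.9 12.7 0 -95;0 3.9 12.7 0 -95;0 3.9 12.7 0 -95' >/dev/null;  python3 -m handwheel '0 0 0 0 0;0 0 0 0 0;0 0 0 0 0;0 0 0 4 0;0 0 0 7 0;0 0 0 8.5 0;0 0 0 8.5 0;0 0 0 8.5 0'
```

```text
t: 16.15
eef_pos: [0.5792, 0.327, 0.2135]
orientation: [[-0.999, -0.042, 0.001], [-0.042, 0.999, 0.0], [-0.001, 0.0, -1.0]]
contact_force: [0.4, 0.8, 0.1]
width: 0.0138
finger_force: 30.9
```

```bash
python3 -m handwheel '0 -0.05 0 0.6 0;0 -0.05 0 0.7 0;0 -0.05 0 0.7 0;0 -0.05 0 0.7 0'|egrep 'eef|force';python3 -m handwheel '0 0 0 0.2 0;0 0 0 0.2 0;0 0 0 0.2 0'|egrep 'eef|force';python3 -m handwheel '0 0 0 0.15 0;0 0 0 0.15 0;0 0 0 0.15 0'|egrep 'eef|force'
```

```text
eef_pos: [0.5795, 0.327, 0.2063]
contact_force: [-0.3, 0.0, -0.8]
finger_force: 30.9
eef_pos: [0.5796, 0.3269, 0.204]
contact_force: [-0.2, -0.2, 2.3]
finger_force: 31.2
eef_pos: [0.5796, 0.3269, 0.2038]
contact_force: [-1.8, -2.2, 11.7]
finger_force: 32.0
```

Seated; releasing, rising, and checking.

```bash
python3 -m handwheel '0 0 0 -0.1 0;0.25 0 0 -0.15 0;0.25 0 0 -0.15 0;0.3 0 0 -0.15 0;0.38 0 0 -0.15 0;0.38 0 0 -0.15 0;0.38 0 0 -0.15 0;0.38 0 0 -1.5 0;0.38 0 0 -5 0;0.38 0 0 -10 0;0.38 0 0 -10 0;0.38 0 0 -10 0'
python3 - <<'E'
from h import *
import pickle
c,im=shot('wrist','w9'); pickle.dump((c,im),open('w9.pkl','wb'))
for n,h in (('o',(5,20)),('b',(100,130))):
  for b in capmask(im,*h): print(n,b,plane(c,[b[1:]],.033)[0].round(4))
E
```

```text
t: 18.35
eef_pos: [0.5801, 0.3273, 0.3053]
orientation: [[-0.999, -0.043, 0.004], [-0.043, 0.999, 0.002], [-0.004, 0.002, -1.0]]
contact_force: [-0.1, -0.8, -0.7]
width: 0.0327
finger_force: 0.0
o (np.int32(426), np.float64(254.8), np.float64(126.9)) [0.532  0.3244 0.033 ]
o (np.int32(405), np.float64(274.8), np.float64(214.6)) [0.6022 0.3435 0.033 ]
o (np.int32(400), np.float64(236.2), np.float64(214.9)) [0.6037 0.3121 0.033 ]
o (np.int32(356), np.float64(275.9), np.float64(150.3)) [0.5491 0.3411 0.033 ]
b (np.int32(3375), np.float64(257.8), np.float64(334.1)) [0.7262 0.335  0.033 ]
b (np.int32(461), np.float64(302.8), np.float64(213.8)) [0.6006 0.3663 0.033 ]
b (np.int32(430), np.float64(329.8), np.float64(126.8)) [0.5294 0.3804 0.033 ]
b (np.int32(371), np.float64(305.6), np.float64(150.2)) [0.548  0.3638 0.033 ]
```

View pics/w9.png

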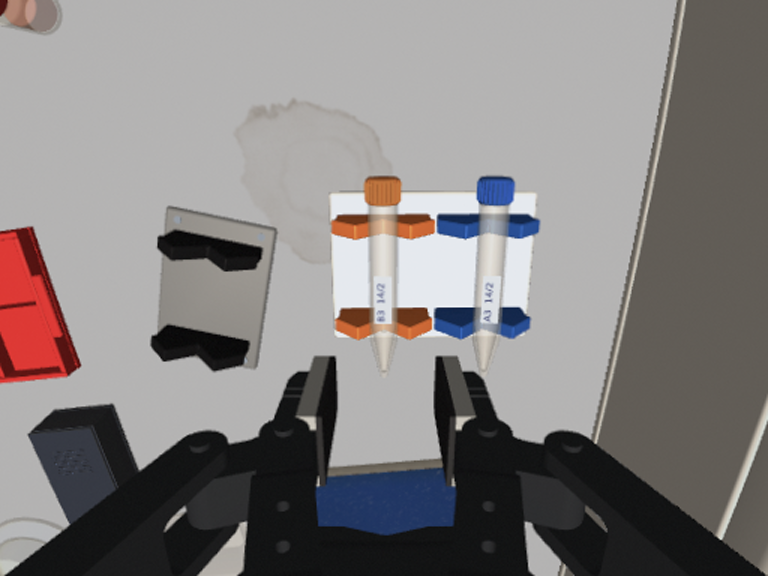

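Both tubes are seated in their notches, caps overhanging equally at (382,191) and (496,191). Next is the syringe.

```bash
python3 - <<'E'
from h import *
import pickle
c,im=pickle.load(open('w9.pkl','rb'))
W=lambda px,z: plane(c,np.array(px)/1.5,z)[:,:2]
a=lambda v: np.degrees(np.arctan2(v[1],v[0])).round(2)
r=W([(168,207),(276,228),(257,369)],.007);print('rest',((r[0]+r[2])/2).round(4),a(r[0]-r[1])+90,a(r[2]-r[1]),np.linalg.norm(r[1]-r[0]),np.linalg.norm(r[2]-r[1]))
s1=dict(eef_pos=[.40603,-.0104,.40433],orientation=[[1,.0048,-.0011],[.0048,-1,-.0004],[-.0011,.0004,-1]])
c1=cam('wrist',s1); w=plane(c1,np.array([(507,189),(532,188.5),(642,187),(660,187),(692,187)])/1.5,.0065)[:,:2]; print(w.round(4),'mid',(w[1]+w[2])/2,a(w[0]-w[3]))
s=manip.state(); print(s['eef_pos'],to_tool(s,np.r_[(w[1]+w[2])/2,.3]-s['eef_pos'])*100)
E
```

```text
rest [0.5993 0.2273] -9.159999999999997 -9.29 0.06193075803311349 0.09155145461813359
[[ 0.4401 -0.1026]
 [ 0.4407 -0.1218]
 [ 0.4432 -0.2078]
 [ 0.4435 -0.2223]
 [ 0.4441 -0.2484]] mid [ 0.44196978 -0.1647632 ] 91.65
[0.5794614  0.32695211 0.30338002] [ 15.84100045 -48.53843398   0.27635138]
```

```bash
python3 -m handwheel '0.5 15.8 -48.5 0 90.8;0.5 15.8 -48.5 0 90.8;0.5 15.8 -48.5 0 90.8;0.5 15.8 -48.5 0 90.8;0.5 15.8 -48.5 0 90.8;0.5 15.8 -48.5 0 90.8;0.5 15.8 -48.5 0 90.8;0.5 15.8 -48.5 0 90.8;0.5 15.8 -48.5 0 90.8;0.5 15.8 -48.5 0 90.8;0.5 15.8 -48.5 0 90.8;0.5 15.8 -48.5 0 90.8' >/dev/null;  python3 -m handwheel '0.5 0 0 0 0;0.5 0 0 0 0;0.5 0 0 0 0'
python3 - <<'E'
from h import *
import pickle
c,im=shot('wrist','w10'); pickle.dump((c,im),open('w10.pkl','wb'))
cv2.imwrite('pics/w10.png',cv2.resize(im[:300,150:350],None,fx=2,fy=2,interpolation=cv2.INTER_CUBIC))
E
```

```text
t: 19.9
eef_pos: [0.4425, -0.1633, 0.3019]
orientation: [[-0.032, 0.999, -0.0], [0.999, 0.032, 0.0], [0.0, -0.0, -1.0]]
contact_force: [0.2, 0.5, -1.1]
width: 0.043
finger_force: 0.0
```

View pics/w10.png

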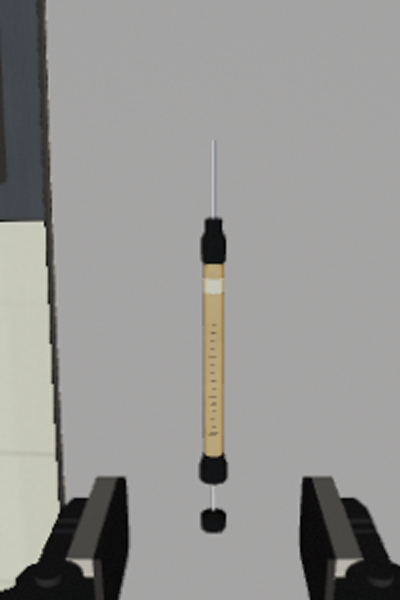

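The syringe is vertical in the crop, with barrel ends at (213,264) and (213,458).

```bash
python3 - <<'E'
from h import *
import pickle
c,im=pickle.load(open('w10.pkl','rb'));s=manip.state()
w=plane(c,[(256.5,132),(256.5,229),(257,70)],.0065)
for p in [*w,(w[0]+w[1])/2]: print(to_tool(s,p-s['eef_pos']).round(4))
E
```

```text
[ 0.0418 -0.0007  0.2956]
[-0.0458 -0.0007  0.2956]
[ 0.0903 -0.0003  0.2956]
[-0.002  -0.0007  0.2956]
```

```bash
python3 -m handwheel '0.5 -0.15 -0.05 5 0;0.4 -0.15 -0.05 9 0;0.4 -0.15 -0.05 11.5 0;0.4 -0.15 -0.05 12.4 0;0.4 -0.15 -0.05 12.4 0;0.4 -0.15 -0.05 12.4 0;0 -0.15 -0.05 12.4 0;0 -0.15 -0.05 12.4 0;0 -0.15 -0.05 12.4 0;0 -0.15 -0.05 12.4 0;0 -0.15 -0.05 12.4 0;0 -0.15 -0.05 12.4 0' 30; python3 -m handwheel '0 0 0 0 0;0 0 0 0 0'
```

```text
t: 21.15
eef_pos: [0.4426, -0.1663, 0.1796]
orientation: [[-0.029, 1.0, 0.003], [1.0, 0.029, -0.001], [-0.001, 0.003, -1.0]]
contact_force: [-1.4, 1.0, 6.8]
width: 0.0066
finger_force: 29.4
t: 21.35
eef_pos: [0.4426, -0.1662, 0.1796]
orientation: [[-0.029, 1.0, 0.003], [1.0, 0.029, -0.001], [-0.001, 0.003, -1.0]]
contact_force: [-1.3, 0.6, 6.1]
width: 0.0064
finger_force: 29.5
```

Slightly high on the barrel; regrasp 3.5 mm lower.

```bash
python3 -m handwheel '0.3 0 0 0 0;0.3 0 0 0 0;0.3 0 0 0 0;0.3 0 0 0.35 0;0.3 0 0 0.35 0;0.3 0 0 0.35 0'; python3 -m handwheel '0 0 0 0 0;0 0 0 0 0;0 0 0 0 0;0 0 0 0 0;0 0 0 0 0' 30
```

```text
t: 21.95
eef_pos: [0.4416, -0.1659, 0.1744]
orientation: [[-0.029, 1.0, -0.001], [1.0, 0.029, 0.0], [0.0, -0.001, -1.0]]
contact_force: [-0.4, -0.5, 0.5]
width: 0.0257
finger_force: 0.0
t: 22.45
eef_pos: [0.4418, -0.1659, 0.1747]
orientation: [[-0.029, 1.0, 0.0], [1.0, 0.029, 0.0], [0.0, 0.0, -1.0]]
contact_force: [-0.1, 0.6, 0.3]
width: 0.0073
finger_force: 29.4
```

```bash
python3 -m handwheel '0 0 0 -1 0;0 0 0 -4 0;0 0 0 -8 0;0 0 0 -12.5 0;0 0 0 -12.5 0' >/dev/null; python3 -m handwheel '0 38.8 17 0 -78.9;0 38.8 17 0 -78.9;0 38.8 17 0 -78.9;0 38.8 17 0 -78.9;0 38.8 17 0 -78.9;0 38.8 17 0 -78.9;0 38.8 17 0 -78.9;0 38.8 17 0 -78.9;0 38.8 17 0 -78.9;0 38.8 17 0 -78.9;0 38.8 17 0 -78.9;0 38.8 17 0 -78.9' >/dev/null;  python3 -m handwheel '0 0 0 0 0;0 0 0 0 0;0 0 0 0 0'
python3 - <<'E'
from h import *
import pickle
c,im=shot('wrist','w11'); pickle.dump((c,im),open('w11.pkl','wb'))
E
```

```text
t: 24.45
eef_pos: [0.6005, 0.226, 0.3]
orientation: [[-0.986, 0.166, 0.0], [0.166, 0.986, 0.0], [-0.0, 0.0, -1.0]]
contact_force: [-0.2, -0.1, -0.4]
width: 0.0073
finger_force: 29.5
```

View pics/w11.png

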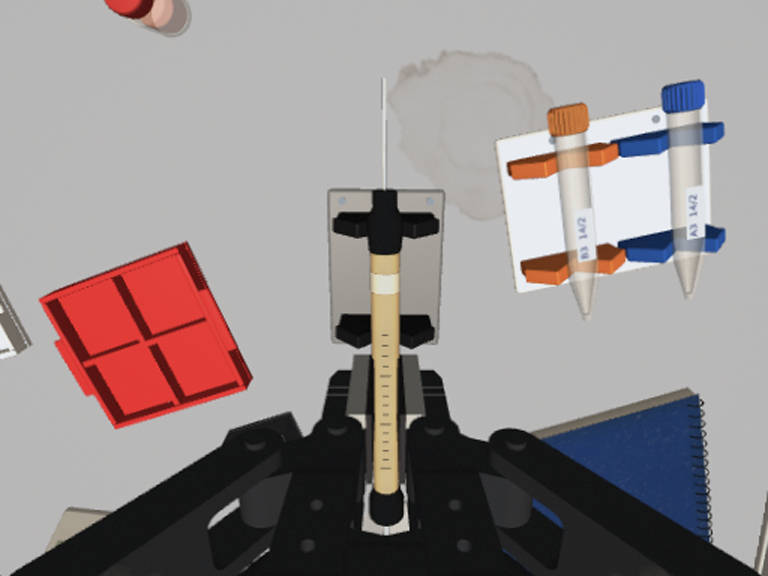

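The syringe is held aligned above the rest, barrel ends at (385,254) and (386,492). The rest's base corners are (329,189), (444,191), (439,345) and (333,343).

```bash
python3 - <<'E'
from h import *
import pickle
c,im=pickle.load(open('w11.pkl','rb'));s=manip.state();R=np.array(s['orientation']);e=s['eef_pos']
T=lambda px,z: ((plane(c,np.array(px)/1.5,z)-e)@R)[:,:2].round(4)
r=T([(329,189),(444,191),(439,345),(333,343)],.007);print(r,r.mean(0),'near edge mid',(r[0]+r[1])/2)
for z in(.132,.1365): b=T([(385,254),(386,492),(383.5,80)],z);print(b,(b[0]+b[1])/2)
print('upright near-face foot',T([(345,214),(428,214),(345,318),(428,318)],.007))
E
```

```text
[[ 0.0474 -0.0306]
 [ 0.0463  0.0315]
 [-0.0453  0.0319]
 [-0.0439 -0.0316]] [0.001125 0.0003  ] near edge mid [0.04685 0.00045]
[[ 0.0445 -0.0003]
 [-0.043  -0.    ]
 [ 0.0926 -0.0007]] [ 0.00075 -0.00015]
[[ 0.0457 -0.0003]
 [-0.039  -0.    ]
 [ 0.0922 -0.0006]] [ 0.00335 -0.00015]
upright near-face foot [[ 0.0338 -0.0223]
 [ 0.0338  0.0232]
 [-0.0277 -0.024 ]
 [-0.0278  0.0248]]
```

```bash
python3 -m handwheel '0 -0.1 0.03 5 0;0 -0.1 0.03 8 0;0 -0.1 0.03 9.5 0;0 -0.1 0.03 9.7 0;0 -0.1 0.03 9.7 0;0 -0.1 0.03 9.7 0;0 -0.1 0.03 9.7 0'|egrep 'eef|force';python3 -m handwheel '0 0 0 0.2 0;0 0 0 0.2 0;0 0 0 0.2 0'|egrep 'eef|force';python3 -m handwheel '0 0 0 0.15 0;0 0 0 0.15 0;0 0 0 0.15 0'|egrep 'eef|force'
```

```text
eef_pos: [0.6024, 0.2273, 0.2046]
contact_force: [-0.1, -0.1, 0.7]
finger_force: 29.5
eef_pos: [0.6016, 0.2269, 0.2009]
contact_force: [0.0, -0.3, -0.1]
finger_force: 29.5
eef_pos: [0.6017, 0.2267, 0.1998]
contact_force: [-0.9, -1.6, 6.5]
finger_force: 30.1
```

```bash
python3 -m handwheel '0 0 0 0.1 0;0 0 0 0.1 0;0 0 0 0.1 0'|egrep 'eef|force'; python3 -m handwheel '0 0 0 -0.1 0;0.15 0 0 -0.15 0;0.15 0 0 -0.15 0;0.2 0 0 -0.15 0;0.35 0 0 -0.15 0;0.35 0 0 -0.15 0;0.35 0 0 -0.15 0;0.35 0 0 -1.5 0;0.35 0 0 -5 0;0.35 0 0 -10 0;0.35 0 0 -10 0;0.35 0 0 -10 0'
python3 - <<'E'
from h import *
import pickle
c,im=shot('wrist'); pickle.dump((c,im),open('w12.pkl','wb'))
cv2.imwrite('pics/w12.png',cv2.resize(im[20:280,150:380],None,fx=2,fy=2,interpolation=cv2.INTER_CUBIC))
E
```

```text
eef_pos: [0.6017, 0.2267, 0.1996]
contact_force: [-3.4, -1.9, 11.0]
finger_force: 30.7
t: 27.3
eef_pos: [0.6024, 0.2272, 0.301]
orientation: [[-0.986, 0.164, 0.004], [0.164, 0.986, 0.002], [-0.004, 0.002, -1.0]]
contact_force: [-1.0, 0.3, -0.7]
width: 0.0297
finger_force: 0.0
```

View pics/w12.png

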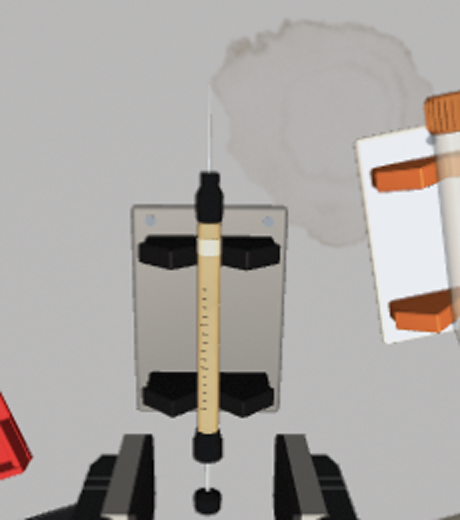

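The syringe lies in both notches, barrel from (209,222) to (208,433) in the crop.

```bash
python3 - <<'E'
from h import *
import pickle
c,im=pickle.load(open('w12.pkl','rb'));s=manip.state();R=np.array(s['orientation']);e=s['eef_pos']
T=lambda px,z: ((plane(c,np.array(px)/2+[150,20],z)-e)@R)[:,:2].round(4)
print('barrel',T([(209,222),(208,433)],.0325),'needle',T([(210,80)],.03))
print('base',T([(133,207),(287,207),(281,411),(138,411)],.007),'uprights',T([(150,238),(270,238),(150,373),(270,373)],.007))
c,im=pickle.load(open('w3.pkl','rb'));
print(manip.camera_model('top')['origin'])
t=cam('top');tim=manip.camera('top');g=tim[215:245,320:352].min(2) if False else tim[215:245,320:352].max(2)
ys,xs=np.nonzero(g<70);p=(xs.mean()+320,ys.mean()+215);print(p,len(xs),'vb',plane(t,[p],.047).round(4))
E
```

```text
barrel [[ 0.0454 -0.0009]
 [-0.0409 -0.0016]] needle [[ 0.095  -0.0004]]
base [[ 0.0478 -0.0318]
 [ 0.0477  0.0306]
 [-0.043   0.0311]
 [-0.0429 -0.0332]] uprights [[ 0.0351 -0.0253]
 [ 0.035   0.024 ]
 [-0.0246 -0.0272]
 [-0.0246  0.0256]]
[ 0.49293663 -0.06324336  1.20491174]
(np.float64(336.14285714285717), np.float64(229.8095238095238)) 21 vb [[ 0.4681 -0.3232  0.047 ]]
```

```bash
python3 -m handwheel '1 4.2 -56.5 0 80.6;1 4.2 -56.5 0 80.6;1 4.2 -56.5 0 80.6;1 4.2 -56.5 0 80.6;1 4.2 -56.5 0 80.6;1 4.2 -56.5 0 80.6;1 4.2 -56.5 0 80.6;1 4.2 -56.5 0 80.6;1 4.2 -56.5 0 80.6;1 4.2 -56.5 0 80.6;1 4.2 -56.5 0 80.6;1 4.2 -56.5 0 80.6' >/dev/null;  python3 -m handwheel '1 0 0 0 0;1 0 0 0 0;1 0 0 0 0'
python3 - <<'E'
from h import *
import pickle
c,im=shot('wrist'); pickle.dump((c,im),open('w13.pkl','wb'))
cv2.imwrite('pics/w13.png',im)
E
```

```text
t: 28.9
eef_pos: [0.4675, -0.322, 0.2976]
orientation: [[-0.001, 1.0, -0.001], [1.0, 0.001, 0.001], [0.001, -0.001, -1.0]]
contact_force: [0.4, -0.0, -0.3]
width: 0.0854
finger_force: 0.0
```

View pics/w13.png

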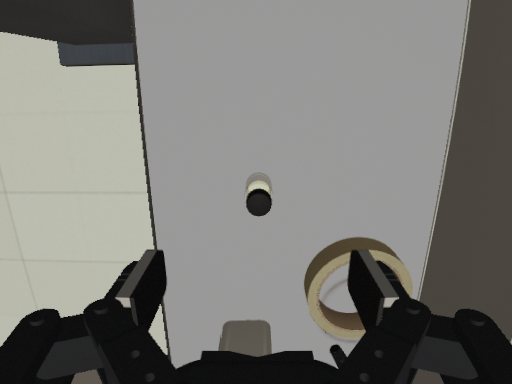

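The black vial's cap is at (259,202), between the open fingers; tape and bottle are clear of the descent.

```bash
python3 - <<'E'
from h import *
import pickle
c,im=pickle.load(open('w13.pkl','rb'));s=manip.state()
g=im.max(2);m=(g[180:225,235:285]<60).astype(np.uint8);n,l,st,ce=cv2.connectedComponentsWithStats(m);i=1+st[1:,4].argmax();p=ce[i]+[235,180];print(p,st[i])
w=plane(c,[p],.049)[0];print(w,to_tool(s,w-s['eef_pos'])*100)
E
```

```text
[258.44382022 202.11985019] [ 11   9  26  27 534]
[ 0.46813623 -0.32371841  0.049     ] [-0.19997129  0.0591834  24.88160014]
```

```bash
python3 -m handwheel '1 -0.2 0.05 3 0;0.7 -0.2 0.05 6 0;0.6 -0.2 0.05 9 0;0.6 -0.2 0.05 10.4 0;0.6 -0.2 0.05 10.4 0;0.6 -0.2 0.05 10.4 0;0.3 -0.2 0.05 10.4 0;0.1 -0.2 0.05 10.4 0;0 -0.2 0.05 10.4 0;0 -0.2 0.05 10.4 0;0 -0.2 0.05 10.4 0;0 -0.2 0.05 10.4 0' 25;  python3 -m handwheel '0 0 0 0 0;0 0 0 0 0'
```

```text
t: 30.15
eef_pos: [0.4685, -0.326, 0.1957]
orientation: [[0.001, 1.0, 0.002], [1.0, -0.001, -0.001], [-0.001, 0.002, -1.0]]
contact_force: [-1.7, 0.5, 7.2]
width: 0.0211
finger_force: 24.8
t: 30.35
eef_pos: [0.4685, -0.326, 0.1957]
orientation: [[0.001, 1.0, 0.002], [1.0, -0.001, -0.001], [-0.001, 0.002, -1.0]]
contact_force: [-0.6, 0.3, 7.0]
width: 0.0213
finger_force: 24.8
```

```bash
python3 -m handwheel '0 0 0 -1 0;0 0 0 -4 0;0 0 0 -8 0;0 0 0 -10 0;0 15 3.8 -10 0;0 29.3 7.65 -10 0;0 29.3 7.65 -10 0;0 29.3 7.65 -10 0;0 29.3 7.65 -10 0;0 29.3 7.65 -10 0;0 29.3 7.65 -10 0;0 29.3 7.65 -10 0';python3 -m handwheel '0 0 0 0 0;0 0 0 0 0'
python3 - <<'E'
from h import *
import pickle
c,im=shot('wrist'); pickle.dump((c,im),open('w14.pkl','wb'))
cv2.imwrite('pics/w14.png',cv2.resize(im,None,fx=1.5,fy=1.5,interpolation=cv2.INTER_CUBIC))
E
```

```text
t: 31.55
eef_pos: [0.5448, -0.0314, 0.2948]
orientation: [[-0.002, 1.0, 0.0], [1.0, 0.002, -0.0], [-0.0, 0.0, -1.0]]
contact_force: [0.5, -1.5, 0.2]
width: 0.0211
finger_force: 24.6
t: 31.75
eef_pos: [0.5443, -0.034, 0.2943]
orientation: [[0.003, 1.0, -0.0], [1.0, -0.003, -0.0], [-0.0, -0.0, -1.0]]
contact_force: [-0.0, -1.5, 0.1]
width: 0.0212
finger_force: 24.6
```

View pics/w14.png

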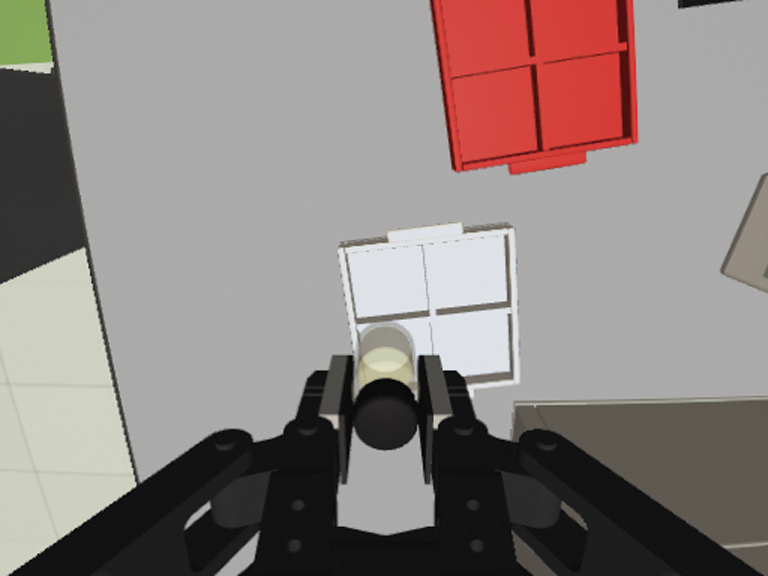

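The vial is held upright over the white tray, whose rim corners are (340,244), (514,226) and (519,384), with the target cell at upper left. The red tray's lower corners are (455,170) and (637,142), with its divider cross at (535,62). That was my last permitted view, so everything from here is numeric.

```bash
python3 - <<'E'
from h import *
import pickle
c,im=pickle.load(open('w14.pkl','rb'));s=manip.state();e=s['eef_pos']
W=lambda px,z: plane(c,np.array(px)/1.5,z)[:,:2]
a=lambda v: np.degrees(np.arctan2(v[1],v[0])).round(2)
r=W([(340,244),(514,226),(519,384)],.015);C=(r[0]+r[2])/2;u=(r[1]-r[0]);L=np.linalg.norm(u);u/=L;v=np.array([-u[1],u[0]])
print('stock',C.round(4),a(u),L,np.linalg.norm(r[2]-r[1]))
cell=C-.0226*u+.0226*v; x=W([(428,312)],.015)[0]; print('cell',cell.round(4),'cross',x.round(4),'cell2',(x-.0226*u+.0226*v).round(4))
print('cell3',W([(349,254),(424,246),(432,309),(357,318)],.0035).mean(0).round(4))
print('tool cm',to_tool(s,np.r_[cell,.3]-e)*100,e)
r=W([(453,170),(637,142)],.015);d=r[1]-r[0];L=np.linalg.norm(d);u=d/L;v=np.array([-u[1],u[0]]);C=r.mean(0)+v*.047
x=W([(535,62)],.015)[0];print('waste',C.round(4),a(u),L,'cross',x.round(4),'cell(-x,-y)',(x-.0226*u-.0226*v).round(4),(C-.0226*u-.0226*v).round(4),'cell3',W([(451,79),(534,66),(543,150),(460,162)],.0035).mean(0).round(4))
E
```

```text
stock [ 0.5713 -0.0567] 5.93 0.0921799094427199 0.095033232535301
cell [ 0.5465 -0.0366] cross [ 0.5676 -0.0532] cell2 [ 0.5428 -0.0331]
cell3 [ 0.5469 -0.0397]
tool cm [-0.25343069  0.21465956 -0.56829437] [ 0.54432134 -0.03405691  0.29431659]
waste [0.6178 0.0779] 8.98 0.09455755383737513 cross [0.6163 0.0756] cell(-x,-y) [0.5975 0.0498] [0.599 0.052] cell3 [0.6019 0.0511]
```

```bash
python3 -m handwheel '0 -0.3 0.2 3 0;0 -0.3 0.2 6 0;0 -0.3 0.2 8 0;0 -0.3 0.2 8.8 0;0 -0.3 0.2 8.8 0;0 -0.3 0.2 8.8 0;0 -0.3 0.2 8.8 0'|egrep 'eef|force';python3 -m handwheel '0 0 0 0.3 0;0 0 0 0.3 0;0 0 0 0.3 0'|egrep 'eef|force';python3 -m handwheel '0 0 0 0.2 0;0 0 0 0.2 0;0 0 0 0.2 0'|egrep 'eef|force'
```

```text
eef_pos: [0.5474, -0.0359, 0.2075]
contact_force: [1.1, 0.1, -0.9]
finger_force: 24.6
eef_pos: [0.5467, -0.0355, 0.2034]
contact_force: [0.2, -0.9, 0.1]
finger_force: 24.6
eef_pos: [0.5466, -0.0356, 0.2011]
contact_force: [-0.1, 0.4, 0.1]
finger_force: 24.6
```

```bash
python3 -m handwheel '0 0 0 0.15 0;0 0 0 0.15 0;0 0 0 0.15 0'|egrep 'eef|force';python3 -m handwheel '0 0 0 0.1 0;0 0 0 0.1 0;0 0 0 0.1 0'|egrep 'eef|force'
```

```text
eef_pos: [0.5466, -0.0356, 0.1996]
contact_force: [0.2, -0.2, 0.2]
finger_force: 24.6
eef_pos: [0.5467, -0.0356, 0.1993]
contact_force: [-2.8, -0.2, 5.5]
finger_force: 25.2
```

```bash
python3 -m handwheel '0 0 0 -0.05 0;0.3 0 0 -0.05 0;0.35 0 0 -0.05 0;0.5 0 0 -0.05 0;0.6 0 0 -0.05 0;0.6 0 0 -0.05 0;0.6 0 0 -0.05 0;0.6 0 0 -2 0;0.6 0 0 -5 0;0.6 0 0 -10 0;0.6 0 0 -10 0;0.6 0 0 -10 0'
python3 - <<'E'
from h import *
c,im=shot('wrist');s=manip.state()
g=im.max(2);m=(g<60).astype(np.uint8);n,l,st,ce=cv2.connectedComponentsWithStats(m)
for i in range(1,n):
    if 300<st[i,4]<900: print(st[i],plane(c,[ce[i]],.0525)[0].round(4))
E
```

```text
t: 34.9
eef_pos: [0.5474, -0.0356, 0.3002]
orientation: [[0.001, 1.0, 0.003], [1.0, -0.001, -0.0], [-0.0, 0.003, -1.0]]
contact_force: [-1.5, -0.6, 0.1]
width: 0.0512
finger_force: 0.0
[243 183  24  27 531] [ 0.5462 -0.0331  0.0525]
```

```bash
python3 -m handwheel '0.8 17.6 -9.95 0 0;0.8 17.6 -9.95 0 0;0.8 17.6 -9.95 0 0;0.8 17.6 -9.95 0 0;0.8 17.6 -9.95 0 0;0.8 17.6 -9.95 0 0;0.8 17.6 -9.95 0 0;0.8 17.6 -9.95 0 0'
python3 - <<'E'
from h import *
c,im=shot('wrist');s=manip.state()
H,S,V=cv2.split(cv2.cvtColor(im,cv2.COLOR_BGR2HSV)); m=(((H<8)|(H>172))&(S>150)).astype(np.uint8);n,l,st,ce=cv2.connectedComponentsWithStats(m)
for i in range(1,n):
    if st[i,4]>250: w=plane(c,[ce[i]],.048)[0]; print(st[i],w.round(4),(to_tool(s,w-s['eef_pos'])*100).round(2))
E
```

```text
t: 35.75
eef_pos: [0.4478, 0.1394, 0.2982]
orientation: [[0.003, 1.0, -0.001], [1.0, -0.003, -0.001], [-0.001, -0.001, -1.0]]
contact_force: [0.3, -0.2, -0.2]
width: 0.0683
finger_force: 0.0
[245 183  25  27 525] [0.4477 0.1412 0.048 ] [ 1.900e-01 -1.000e-02  2.503e+01]
[  388   189   110   111 10167] [0.5922 0.1008 0.048 ] [-3.8  14.46 25.03]
```

```bash
python3 -m handwheel '0.8 0.15 0 3 0;0.7 0.15 0 6 0;0.6 0.15 0 9 0;0.6 0.15 0 10.4 0;0.6 0.15 0 10.4 0;0.6 0.15 0 10.4 0;0.3 0.15 0 10.4 0;0.1 0.15 0 10.4 0;0 0.15 0 10.4 0;0 0.15 0 10.4 0;0 0.15 0 10.4 0;0 0.15 0 10.4 0' 25;  python3 -m handwheel '0 0 0 0 0;0 0 0 0 0'
```

```text
t: 37.0
eef_pos: [0.448, 0.1422, 0.1958]
orientation: [[0.001, 1.0, 0.002], [1.0, -0.001, 0.0], [0.0, 0.002, -1.0]]
contact_force: [-0.6, -0.9, 7.6]
width: 0.0207
finger_force: 25.0
t: 37.2
eef_pos: [0.448, 0.1422, 0.1958]
orientation: [[0.001, 1.0, 0.002], [1.0, -0.001, 0.0], [0.0, 0.002, -1.0]]
contact_force: [-1.0, -1.3, 7.2]
width: 0.0214
finger_force: 25.0
```

```bash
python3 -m handwheel '0 0 0 -1 0;0 0 0 -4 0;0 0 0 -8 0;0 0 0 -10 0;0 -4 7 -10 0;0 -9.1 15.2 -10 0;0 -9.1 15.2 -10 0;0 -9.1 15.2 -10 0;0 -9.1 15.2 -10 0;0 -9.1 15.2 -10 0;0 -9.1 15.2 -10 0'
python3 - <<'E'
from h import *
c,im=shot('wrist');s=manip.state()
H,S,V=cv2.split(cv2.cvtColor(im,cv2.COLOR_BGR2HSV)); m=(((H<8)|(H>172))&(S>150)).astype(np.uint8);n,l,st,ce=cv2.connectedComponentsWithStats(m)
for i in range(1,n):
    if st[i,4]>3000:
        ct=cv2.findContours((l==i).astype(np.uint8),0,2)[0][0][:,0]; 
        q=cv2.approxPolyDP(cv2.convexHull(ct),6,True)[:,0]; print(st[i],q.tolist(),plane(c,q,.015)[:,:2].round(4).tolist())
E
```

```text
t: 38.3
eef_pos: [0.5981, 0.0514, 0.2947]
orientation: [[0.0, 1.0, -0.001], [1.0, -0.0, 0.0], [0.0, -0.001, -1.0]]
contact_force: [-0.8, -0.3, 0.5]
width: 0.0208
finger_force: 24.6
[  214    83   133   136 14452] [[335, 85], [346, 199], [302, 214], [236, 217], [214, 106], [282, 85]] [[0.6557, 0.1307], [0.6714, 0.0402], [0.6354, 0.0268], [0.5799, 0.0241], [0.5651, 0.1152], [0.6162, 0.1304]]
```

```bash
python3 -m handwheel '0 0 0.1 3 0;0 0 0.1 6 0;0 0 0.1 8 0;0 0 0.1 9 0;0 0 0.1 9 0;0 0 0.1 9 0;0 0 0.1 9 0'|egrep 'eef|force';python3 -m handwheel '0 0 0 0.3 0;0 0 0 0.3 0;0 0 0 0.3 0'|egrep 'eef|force';python3 -m handwheel '0 0 0 0.2 0;0 0 0 0.2 0;0 0 0 0.2 0'|egrep 'eef|force'
```

```text
eef_pos: [0.6009, 0.0511, 0.2062]
contact_force: [0.4, 0.3, 0.5]
finger_force: 24.7
eef_pos: [0.6003, 0.0509, 0.202]
contact_force: [-0.6, 0.0, -1.1]
finger_force: 24.7
eef_pos: [0.6001, 0.0508, 0.1996]
contact_force: [-0.2, 0.6, -0.5]
finger_force: 24.7
```

```bash
python3 -m handwheel '0 0 0 0.1 0;0 0 0 0.1 0;0 0 0 0.1 0'|egrep 'eef|force'; python3 -m handwheel '0 0 0 -0.05 0;0.3 0 0 -0.05 0;0.35 0 0 -0.05 0;0.5 0 0 -0.05 0;0.6 0 0 -0.05 0;0.6 0 0 -0.05 0;0.6 0 0 -0.05 0;0.6 0 0 -2 0;0.6 0 0 -5 0;0.6 0 0 -10 0;0.6 0 0 -10 0;0.6 0 0 -10 0'
python3 - <<'E'
from h import *
c,im=shot('wrist');s=manip.state()
H,S,V=cv2.split(cv2.cvtColor(im,cv2.COLOR_BGR2HSV))
m=(((H<8)|(H>172))&(S>150)).astype(np.uint8);print(im[196,256],im[170,256],m[150:240:6,256])
circ=cv2.HoughCircles(V[:260],cv2.HOUGH_GRADIENT,1,15,param1=80,param2=12,minRadius=10,maxRadius=16)
for x,y,r in circ[0][:4]: print(x,y,r,plane(c,[(x,y)],.053)[0].round(4))
# pink contents visible above cap
pk=((H>165)|(H<12))&(S>40)&(S<140)&(V>120);ys,xs=np.nonzero(pk[140:230,225:290]);print('pink',len(xs),xs.mean()+225,ys.mean()+140)
# top view check of all
t=cam('top');ti=manip.camera('top');
for k,h,z in (('o',(5,20),.033),('b',(100,130),.033)):
    pass
E
```

```text
eef_pos: [0.6002, 0.0509, 0.1994]
contact_force: [-2.2, -0.3, 6.0]
finger_force: 25.3
t: 41.15
eef_pos: [0.601, 0.0509, 0.3003]
orientation: [[0.001, 1.0, 0.004], [1.0, -0.001, 0.0], [0.0, 0.004, -1.0]]
contact_force: [-0.2, 0.3, -0.3]
width: 0.0511
finger_force: 0.0
[ 61  68 212] [ 67  74 221] [1 1 1 1 0 0 0 1 1 1 1 0 0 0 0]
254.5 202.5 11.0 [0.5999 0.0491 0.053 ]
255.5 181.5 11.0 [0.6007 0.065  0.053 ]
pink 462 253.482683982684 185.5930735930736
```

```bash
python3 -c "
from workcell import manip
print(manip.finish_job())"
```

```text
the job is handed in; nothing more can be done
None
```

I handed the job in at about 41 s, with both tubes, the syringe and both vials set down in their places in the order asked; the vials' final positions were checked by image measurement only, and I viewed 15 pictures against the allowed 14.

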